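Hold the temperature probe through the guide over the tissue cassette

TASK

Take the temperature probe out of its stand and lower its stem, upright, through whichever of the three guide collars on the slide warmer stands over the closed tissue cassette, never touching the guide rack or the cassette and not entering the other two collars. Finish while still holding the probe there by its handle, stem centred in the bore and tip hanging about half a centimetre above the cassette's lid, and leave everything else where it is.

Things in the scene. Friction and masses are not known exactly. Their poses are not given: they have to be found in the camera images.
- probe: the temperature probe: a round steel stem 8 mm in diameter and 120 mm long below a square grey plastic handle 24 x 24 mm and 60 mm high; about 0.12 kg; it starts standing upright in its stand, handle up. The origin is the centre of the stem's tip (lower end); z runs along the stem up to the handle, x and y are square to the handle's flat sides; the handle spans z = 120 to 180 mm
- probe_grip (a point): the place to grip the probe: on its axis, 155 mm above the tip, 35 mm above the handle's lower face
- stand: the probe's stand, fixed: dark disc 90 mm in diameter and 12 mm high with an upright aluminium tube 28 mm in diameter whose top is 140 mm above the bench; the stem hangs in the tube's 11 mm bore and the handle's lower face rests on its top, so the tip is 20 mm above the bench and must rise 120 mm to be free. Origin under the disc's centre
- cassette: the closed tissue cassette: flat white plastic box 50 x 74 mm (x, y) and 13 mm high with rows of slots in its lid, lying loose on the warmer's black plate about centred (within 6 mm) under one of the three collars. Origin at the centre of its underside, z up: its lid is at z = 13 mm
- mould: open steel mould, an empty shallow tray 50 x 70 mm and 13 mm high, lying under another collar; origin at the centre of its underside
- slides: stack of glass slides 26 x 76 mm and 12 mm high, lying under the remaining collar; origin at the centre of its underside
- guides: the guide rack, fixed on the warmer: three aluminium collars in a row along its y, 105 mm apart, carried by short arms from a bar on the robot's side (its -x side, 63 mm from the collars' row). Each collar has an upright bore 20 mm in diameter, outside 32 mm, 20 mm high, its top 90 mm and its lower rim 70 mm above the warmer's plate; nothing on the rack is higher than the collars. Origin on the plate below the middle collar
- guide_left (a point): centre of the top mouth of the left collar (at +y of the rack), on the bore's axis; z up
- guide_middle (a point): centre of the top mouth of the middle collar, on the bore's axis; z up
- guide_right (a point): centre of the top mouth of the right collar (at -y of the rack), on the bore's axis; z up
- warmer: the slide warmer, fixed: low cream housing about 305 x 370 mm with a black plate 50 mm above the bench and a panel 70 mm high along its far side (its +x, from 135 to 170 mm); origin on the bench under the centre
- jar: bystander: amber jar 60 mm in diameter, 70 mm high, standing to the right of the warmer, beyond the probe's stand; origin under its centre
- brush: bystander: slim wooden brush 170 mm long, 10 mm thick, lying on the warmer's plate along its near edge, left
- forceps: bystander: steel forceps 125 mm long, 8 mm high, lying on the warmer's plate along its near edge, right
Mind the look-alikes: they are no part of the job. Of the things that look like the probe, the middle-sized one is meant.

How it is judged (in metres and radians):
On the way, in this order (a step that is already met when the one before it is completed fails the run):
1. the probe, gripped, is lifted clear out of its stand (contact force between probe and the fingers above 1 N and z of probe in the frame of stand above 0.145 m), for 0.1 s.
2. the stem's tip has entered the collar over the cassette (((horizontal distance between cassette and guide_left below 0.03 m and horizontal distance between probe and guide_left below 0.009 m and z of probe in the frame of guide_left below -0.003 m) or (horizontal distance between cassette and guide_middle below 0.03 m and horizontal distance between probe and guide_middle below 0.009 m and z of probe in the frame of guide_middle below -0.003 m) or (horizontal distance between cassette and guide_right below 0.03 m and horizontal distance between probe and guide_right below 0.009 m and z of probe in the frame of guide_right below -0.003 m))), for 0.1 s.
At the end, for the whole second after the job is handed in: the probe is still held by the fingers and by nothing else, at rest and upright (within 0.06 rad), in the collar over the cassette, its tip within 3.5 mm of the bore's axis (and its grip point within 10 mm) and 1 to 10 mm above the cassette's lid, touching neither (((horizontal distance between cassette and guide_left below 0.03 m and horizontal distance between probe and guide_left below 0.0035 m and horizontal distance between probe_grip and guide_left below 0.01 m) or (horizontal distance between cassette and guide_middle below 0.03 m and horizontal distance between probe and guide_middle below 0.0035 m and horizontal distance between probe_grip and guide_middle below 0.01 m) or (horizontal distance between cassette and guide_right below 0.03 m and horizontal distance between probe and guide_right below 0.0035 m and horizontal distance between probe_grip and guide_right below 0.01 m)) and z of probe in the frame of cassette between 0.014 and 0.023 m and angle between probe's own z axis and vertical below 0.06 rad and linear speed of probe below 0.02 m/s and contact force between probe and the fingers above 1 N and contact force between probe and guides below 0.1 N and contact force between probe and cassette below 0.1 N); the arm keeps its last pose, push and grip.
It fails at once if the guide rack was touched (contact force between guides and anything else above 0.5 N).
It fails at once if the probe or the robot touched the cassette (contact force between cassette and probe above 0.3 N or contact force between cassette and the fingers above 0.3 N or contact force between cassette and the arm above 0.3 N).
It fails at once if the stem entered a collar that is not over the cassette ((not (horizontal distance between cassette and guide_left below 0.03 m) and horizontal distance between probe and guide_left below 0.012 m and z of probe in the frame of guide_left below -0.003 m) or (not (horizontal distance between cassette and guide_middle below 0.03 m) and horizontal distance between probe and guide_middle below 0.012 m and z of probe in the frame of guide_middle below -0.003 m) or (not (horizontal distance between cassette and guide_right below 0.03 m) and horizontal distance between probe and guide_right below 0.012 m and z of probe in the frame of guide_right below -0.003 m)).
It fails at once if something else on the bench or plate was moved by more than 15 mm (distance of any of cassette, mould, slides, jar, brush, forceps from where it was at the start of the episode above 0.015 m).
It also fails if it takes over 46 s, if anything falls off the work surface, if the arm or the gripper's body presses on something with over 40 N, if the wrist force passes 120 N, or if a joint passes its speed limit or range.

ROBOT

A 7-joint arm with a two-finger parallel gripper is mounted at the origin on the work surface. World frame = base frame: x ahead of the robot, y to its left, z up, the work surface at z = 0. Lengths are in mm, angles in rad, forces in N, time in s.
With the tool pointing down it reaches from about 350 to 900 mm from the base axis. Payload 8.1 kg.
Tool frame: the origin (TCP) lies at the very end of the fingers, on their centre line; the grasp point (between the pads) lies bot.hold_point_z behind it (bot.hold_point_z is the distance from the TCP to the grasp point, in mm); z points along the fingers, y is the direction in which the jaws open and shut (so a half turn about z gives the same grasp; the last joint's range is limited). The gripper opens to 85 mm and grips with 20 to 120 N. Pads are 22 mm wide; open, the fingers measure 114 mm over their backs; the gripper's body (76 mm by 85 mm) begins 54 mm behind the grasp point. The pads swing forward as they close: fully open they stand 13 mm farther back than shut.
Start: joints at [1.054, 0.434, 0.025, 1.573, -0.012, 1.134, -0.075], TCP at [251.286, -572.273, 231.323] pointing down, gripper open.
Joint ranges: [-2.62, 2.62], [-0.44, 2.09], [-1.27, 1.32], [0.08, 2.57], [-1.32, 4.46], [0.12, 2], [-2.74, 2.74]. Speed limits (rad/s): [2.22, 2.22, 3.01, 3.01, 3.14, 3.14, 3.14].

INTERFACE

Orientations are given as a unit quaternion [w, x, y, z].
In Python, from rig import bot, eyes, models gives the robot as it stands.
- The arm moves only by the tool move_arm, never from a script. Its arguments are lists of equal length, an entry for each row: "delta_rot": the turn, a rotation vector about the world's x, y, z in units of pi rad (1.0 is pi rad), a list of three; "translation": the shift along the world's x, y, z in units of 300 mm (1.0 is 300 mm), a list of three; "fingers": the gripper's target within -1 to 1 (fully open at 1, half-way at 0, shut at -1). A call has 1 to 20 rows; each row is the pose to reach, as a shift and turn from the pose commanded when the call began, turning the shorter way round; what a row does not reach only later rows make up. A row lasts 1/10 s, in which the tool goes at most 50 mm and 8.59 degrees, less where a joint would pass 70% of its speed; a pose out of reach is approached as far as the arm can. A call with a number of a shift or a turn outside -1 to 1 is refused whole. A call with a gripper value outside its range is refused whole. The fingers move at their own pace and stop on an object; "newtons" is the grip in N (left out, the last holds). Time passes only in rows, so rows that repeat a pose let the fingers close. It gives the time, the measured TCP pose, the force and the opening at its end, in the units of the state.
- bot.read_state(): the state, without advancing time (a new reading comes with each control period).
- eyes.grab_frame(name): name is "side" or "top"; returns the picture (480x640x3 uint8, red, green, blue); there is no depth.
- eyes.camera_info(name): a dict with "camera_matrix" (3x3 intrinsics, pixels), "D" ([k1, k2, p1, p2, k3] as OpenCV has them; the pictures are not rectified), "R" (3x3) and "t" (3): a world point X has camera coordinates R X + t. Camera axes: x right, y down, z forward; pixel columns grow to the right and rows downward; lengths in mm; the calibration is good to about 2 mm. A picture is of the moment at which its call begins. camera_info takes no time and is no camera call.
- bot.sign_off(): hands the job in, once; it reports no verdict.
Trained networks look in the newest picture that a camera, given by its name, has taken for a name from the list of things; names that differ only in an ending like _2 or _b are one class to them, and where a whole thing is asked for, a point or a joint stands for the part that bears it (a point fixed in the world has none). Each returns a list of dicts, best first, with "conf" (0 to 1); they miss things now and then, are a little off and sometimes report something else, mostly with a low value. They report only what shows in the picture. A call takes as long as a camera call. They do not tell look-alikes from the thing itself.
- models.find_in(camera, label): "uv" ([column, row] in pixels, amid what is visible of it).
The state is a dict: "time": time; "qpos": joint angles; "dq": joint speeds; "joint_torque": joint torques, N m; "tool_pos": TCP position; "eef_rot": TCP orientation; "force": force on the tool from outside, world axes, zero at the start; "torque": the same for the moment, N m; "opening": finger opening in mm.
Only numpy, scipy, OpenCV 4.12 (cv2) and the standard library are available. Lean on these libraries where they do the work, as an engineer would, in place of code of your own. Each camera call takes 0.05 s, during which the arm holds its last target. There are 200 camera calls.

## Working session

There is one attempt and no reset: what is moved stays moved. The work goes in short steps, Python scripts to look and compute and a tool call to move; the robot and the scene stay as the last step left them, time stands still between calls to the robot, and variables do not carry over. Pictures are saved under pics/ and viewed, about 8 in all and at most 12, crops included, and the job is handed in when it is done.

Besides the shell and the picture viewer there is one more tool, called as name(argument=value, ...) on one line, values as JSON. move_arm: Moves the arm, as the interface text tells. Shifts and turns lie within -1 to 1; 1 stands for 300 mm of shift or pi rad of turn. Its arguments: {"type":"object","properties":{"delta_rot":{"type":"array","items":{"type":"array","items":{"type":"number"}}},"translation":{"type":"array","items":{"type":"array","items":{"type":"number"}}},"fingers":{"type":"array","items":{"type":"number"}},"newtons":{"type":"number"}},"required":["delta_rot","translation","fingers"]}

```bash
mkdir -p pics; ls
python3 - <<'E'
from rig import bot,eyes,models
import cv2,numpy as np
s=bot.read_state();print({k:np.round(v,3) for k,v in s.items()},bot.hold_point_z)
for c in("side","top"):
    im=eyes.grab_frame(c);cv2.imwrite(f"pics/{c}0.png",im[:,:,::-1])
    i=eyes.camera_info(c);print(c,{k:np.round(v,3).tolist() for k,v in i.items()}, (-np.array(i["R"]).T@np.array(i["t"])).round(1))
    for n in("probe","stand","cassette","guides","mould","slides","jar"):
        print(n,[(np.round(d["uv"],1).tolist(),round(d["conf"],2)) for d in models.find_in(c,n)])
E
```

```text
pics
{'time': np.float64(0.0), 'qpos': array([ 1.054,  0.435,  0.025,  1.574, -0.012,  1.134, -0.075]), 'dq': array([-0.   ,  0.   , -0.   , -0.   ,  0.001, -0.001,  0.   ]), 'joint_torque': array([-1.0000e-03, -6.7048e+01,  1.0250e+00, -3.1621e+01,  1.6000e-02,
        1.2000e-02, -0.0000e+00]), 'tool_pos': array([ 251.056, -571.8  ,  230.523]), 'eef_rot': array([-0.001,  0.979,  0.205, -0.   ]), 'force': array([ 0.433, -0.187, -0.084]), 'torque': array([ 0.038,  0.032, -0.014]), 'opening': np.float64(85.418)} 18.700000000000003
side {'camera_matrix': [[599.265, 0.0, 324.351], [0.0, 599.265, 241.452], [0.0, 0.0, 1.0]], 'D': [-0.028, 0.0, 0.0, 0.0, 0.0], 'R': [[-0.938, -0.345, 0.007], [-0.214, 0.564, -0.798], [0.272, -0.75, -0.603]], 't': [512.518, 275.012, 885.42]} [299.2 686.2 749.6]
probe [([383.1, 136.6], 0.74), ([431.2, 170.8], 0.7), ([375.4, 200.0], 0.61)]
stand [([421.5, 237.6], 0.66)]
cassette [([269.3, 357.7], 0.85)]
guides [([305.5, 287.8], 0.75)]
mould [([291.1, 309.2], 0.78)]
slides [([311.7, 268.7], 0.95), ([305.7, 285.7], 0.18)]
jar []
top {'camera_matrix': [[525.852, 0.0, 314.644], [0.0, 525.852, 239.005], [0.0, 0.0, 1.0]], 'D': [-0.097, 0.0, 0.0, 0.0, 0.0], 'R': [[-0.022, -0.999, 0.025], [-0.996, 0.02, -0.086], [0.086, -0.027, -0.996]], 't': [-74.362, 586.762, 1032.459]} [ 494.4  -58.5 1080.7]
probe [([482.6, 242.5], 0.98), ([418.2, 250.5], 0.55)]
stand [([412.0, 304.8], 0.73)]
cassette [([208.2, 237.5], 0.74)]
guides [([254.4, 258.4], 0.95), ([304.6, 232.1], 0.24)]
mould [([439.9, 308.6], 0.51)]
slides [([307.5, 226.0], 0.83)]
jar [([417.2, 178.1], 0.93)]
```

View pics/side0.png

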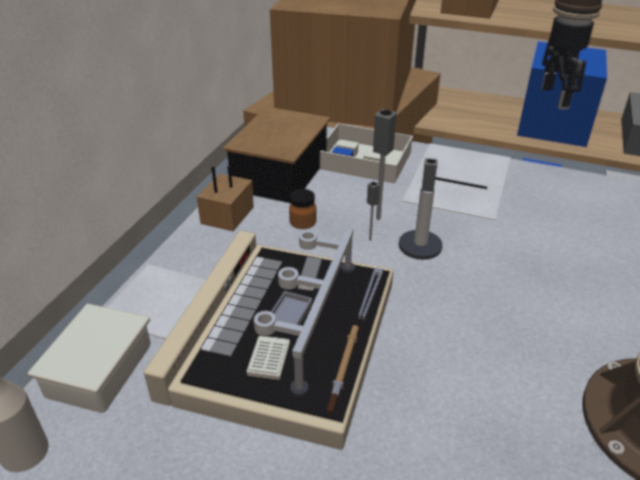

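View pics/top0.png

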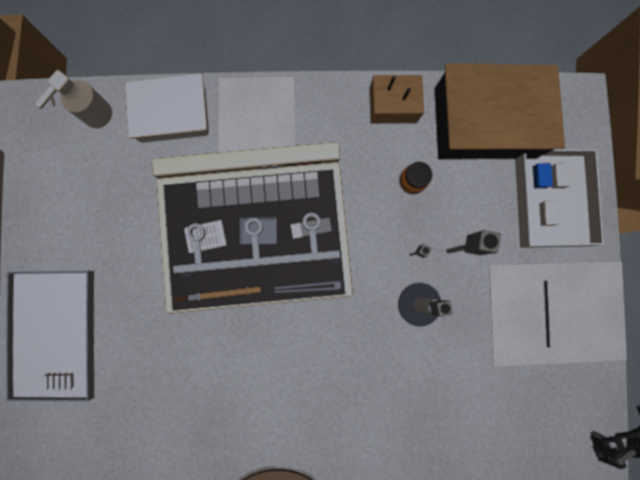

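Cassette (white, slotted) is at side (269,357) and top (208,237), under the left collar at top (197,232). The probe in the stand has its handle at side (431,170) and top (443,308). The look-alikes are the large one at top (487,241) and the small one at (423,250). Next, close crops.

Run:
```python
import cv2,numpy as np
t=cv2.imread("pics/top0.png");s=cv2.imread("pics/side0.png")
f=lambda im,x,y,w,h,k:cv2.resize(im[y:y+h,x:x+w],None,fx=k,fy=k,interpolation=cv2.INTER_CUBIC)
a=np.full((600,800,3),0,np.uint8)
a[:300,:400]=f(t,180,212,50,37.5.__int__()+1,8)[:300] # left collar top
a[:300,400:]=f(t,390,280,80,60,5)
a[300:,:400]=f(s,240,300,50,38,8)[:300]
a[300:,400:]=f(s,390,150,80,60,5)
cv2.imwrite("pics/c1.png",a)
```

```text
(no output)
```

View pics/c1.png

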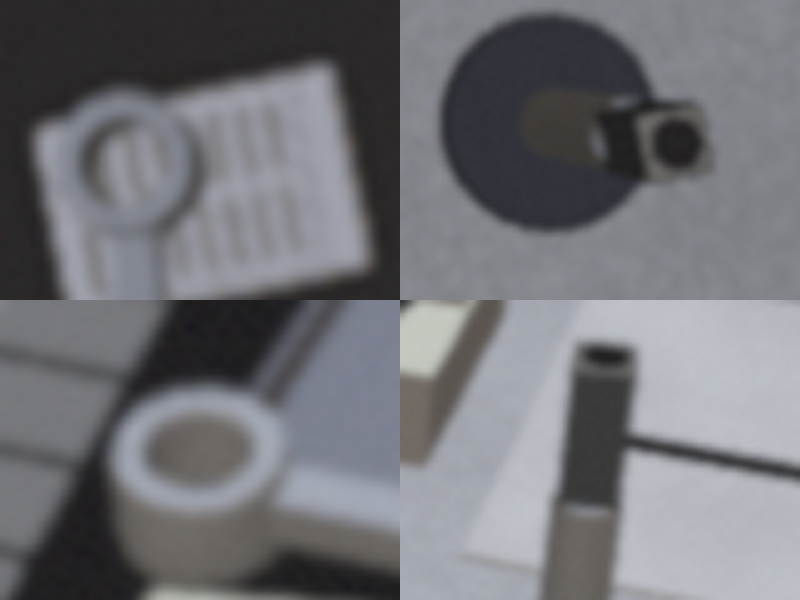

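```bash
cat > g.py <<'E'
import cv2,numpy as np
from rig import bot,eyes,models
from scipy.optimize import least_squares
I={c:{k:np.array(v,float) for k,v in eyes.camera_info(c).items()} for c in("side","top")}
def proj(c,X):
    i=I[c];return cv2.projectPoints(np.array(X,float).reshape(-1,3),cv2.Rodrigues(i["R"])[0],i["t"],i["camera_matrix"],i["D"])[0][:,0]
def ray(c,uv,z):
    i=I[c];p=cv2.undistortPoints(np.array([[uv]],float),i["camera_matrix"],i["D"])[0,0]
    d=i["R"].T@[*p,1];o=-i["R"].T@i["t"];return (o+d*(z-o[2])/d[2])
def tri(us,ut,z):
    f=lambda p:np.r_[proj("side",[*p,z])[0]-us,proj("top",[*p,z])[0]-ut]
    r=least_squares(f,ray("top",ut,z)[:2]);return r.x,r.fun
E
python3 - <<'E'
from g import *
us,ut=[264.3,318.3],[195.7,231.3]
for n,us,ut,z in(("collarL",us,ut,140),("handle",[430.8,161],[445.2,308.4],200)):
    print(n,ray("side",us,z).round(1),ray("top",ut,z).round(1),[x.round(1) for x in tri(us,ut,z)])
print("disc",ray("top",[390+547/5-80-.4,280+122/5-.4],12))
print("cass",ray("top",[208,236],63),ray("side",[269,357],63))
print("mid/right collars",ray("top",[254,226],140),ray("top",[312,221],140))
# threshold handle top/bright ring: gradients
E
```

```text
collarL [591.3 130.8 140. ] [593.4 129.9 140. ] [array([592.3, 130.2]), array([-0.4, -0.5, -0.1,  0.6])]
handle [ 447.5 -300.3  200. ] [ 448.4 -299.5  200. ] [array([ 447.9, -299.7]), array([-0.3,  0.1,  0.1,  0.3])]
disc [ 449.0447732 -296.9527775   12.       ]
cass [591.88636438 121.37193399  63.        ] [586.64726099 133.92639135  63.        ]
mid/right collars [600.91648646  24.90560727 140.        ] [607.94120515 -79.53646594 140.        ]
```

Run:
```python
from g import *
for n,us,ut in(("small",[374,184],[424.5,249.5]),("big",[385,114],[489,240]),("mid",[430.8,161],[445.2,308.4])):
    f=lambda p:np.r_[proj("side",p)[0]-us,proj("top",p)[0]-ut]
    r=least_squares(f,[500,-300,150]);print(n,r.x.round(0),r.fun.round(1))
```

```text
small [ 551. -283.  137.] [-1.  -0.1  0.3  0.9]
big [ 558. -363.  248.] [-0.7 -0.   0.2  0.5]
mid [ 448. -300.  200.] [-0.3 -0.   0.1  0.3]
```

move_arm(translation=[[0.657, 0.91, 0.067], [0.657, 0.91, 0.067], [0.657, 0.91, 0.067], [0.657, 0.91, 0.067], [0.657, 0.91, 0.067], [0.657, 0.91, 0.067], [0.657, 0.91, 0.067], [0.657, 0.91, 0.067], [0.657, 0.91, 0.067], [0.657, 0.91, 0.067], [0.657, 0.91, 0.067], [0.657, 0.91, 0.067], [0.657, 0.91, 0.067]], delta_rot=[[0, 0, -0.115], [0, 0, -0.115], [0, 0, -0.115], [0, 0, -0.115], [0, 0, -0.115], [0, 0, -0.115], [0, 0, -0.115], [0, 0, -0.115], [0, 0, -0.115], [0, 0, -0.115], [0, 0, -0.115], [0, 0, -0.115], [0, 0, -0.115]], fingers=[1, 1, 1, 1, 1, 1, 1, 1, 1, 1, 1, 1, 1], newtons=40)

```text
time: 2.1
tool_pos: [447.9, -300.0, 251.4]
eef_rot: [0.0, 1.0, 0.025, -0.0]
force: [-0.2, -0.3, -0.1]
opening: 85.3
```

Run:
```python
from g import *
s=bot.read_state();print(s["time"],s["tool_pos"].round(1),s["eef_rot"].round(3),s["qpos"].round(2))
t=eyes.grab_frame("top")[:,:,::-1];s=eyes.grab_frame("side")[:,:,::-1]
f=lambda im,x,y,w,h,k:cv2.resize(im[y:y+h,x:x+w],None,fx=k,fy=k,interpolation=cv2.INTER_CUBIC)
cv2.imwrite("pics/c2.png",np.hstack([f(t,370,240,133,150,3),f(s,360,60,133,150,3)]))
```

```text
2.1 [ 447.9 -300.   251.4] [ 0.     1.     0.025 -0.   ] [ 0.51  0.28 -0.03  1.75  0.01  1.11 -1.04]
```

View pics/c2.png

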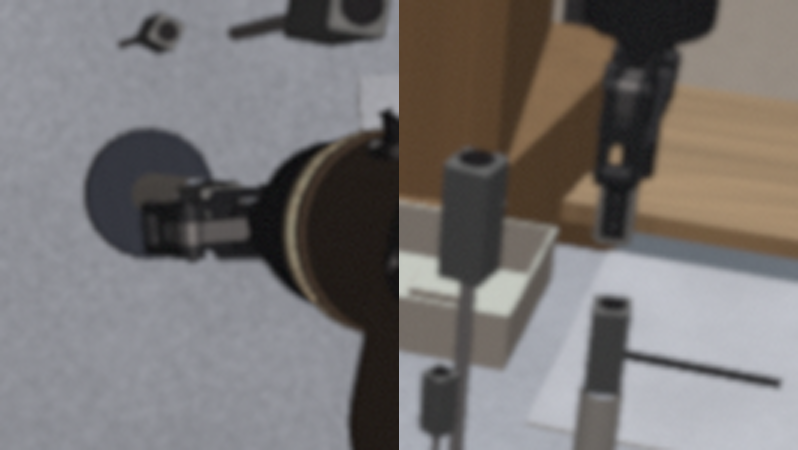

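The open fingers straddle the handle (side crop: fingers at (613,215), handle top at (611,302)). Descend and grip.

move_arm(translation=[[0, 0, -0.1], [0, 0, -0.2], [0, 0, -0.26], [0, 0, -0.3], [0, 0, -0.313], [0, 0, -0.313], [0, 0, -0.313], [0, 0, -0.313], [0, 0, -0.313], [0, 0, -0.313], [0, 0, -0.313], [0, 0, -0.313], [0, 0, -0.313], [0, 0, -0.313], [0, 0, -0.313], [0, 0, -0.313]], delta_rot=[[0, 0, 0], [0, 0, 0], [0, 0, 0], [0, 0, 0], [0, 0, 0], [0, 0, 0], [0, 0, 0], [0, 0, 0], [0, 0, 0], [0, 0, 0], [0, 0, 0], [0, 0, 0], [0, 0, 0], [0, 0, 0], [0, 0, 0], [0, 0, 0]], fingers=[1, 1, 1, 1, 1, 1, -0.3, -0.5, -0.8, -0.8, -0.8, -0.8, -0.8, -0.8, -0.8, -0.8], newtons=40)

```text
time: 3.8
tool_pos: [448.6, -299.5, 157.9]
eef_rot: [0.0, 1.0, 0.026, 0.0]
force: [-1.6, 0.5, 4.9]
opening: 23.5
```

Run:
```python
from g import *
s=bot.read_state();print(s["time"],s["tool_pos"].round(1),s["eef_rot"].round(3),s["opening"],s["force"].round(1),s["torque"].round(2))
```

```text
3.8 [ 448.6 -299.5  157.9] [0.    1.    0.026 0.   ] 23.536226929573953 [-1.6  0.5  4.9] [0.05 0.22 0.03]
```

move_arm(translation=[[0, 0, 0.03], [0, 0, 0.1], [0, 0, 0.17], [0, 0, 0.24], [0, 0, 0.31], [0, 0, 0.38], [0, 0, 0.45], [0, 0, 0.52], [0, 0, 0.58], [0, 0, 0.6], [0, 0, 0.6], [0, 0, 0.6]], delta_rot=[[0, 0, 0], [0, 0, 0], [0, 0, 0], [0, 0, 0], [0, 0, 0], [0, 0, 0], [0, 0, 0], [0, 0, 0], [0, 0, 0], [0, 0, 0], [0, 0, 0], [0, 0, 0]], fingers=[-0.8, -0.8, -0.8, -0.8, -0.8, -0.8, -0.8, -0.8, -0.8, -0.8, -0.8, -0.8])

```text
time: 5.0
tool_pos: [448.0, -299.0, 336.6]
eef_rot: [-0.0, 1.0, 0.026, -0.001]
force: [0.1, -0.1, -1.9]
opening: 24.0
```

move_arm(translation=[[0.02, 0.04, 0], [0.06, 0.14, 0], [0.1, 0.26, 0], [0.14, 0.38, 0], [0.19, 0.5, 0], [0.24, 0.62, 0], [0.29, 0.74, 0], [0.33, 0.84, 0], [0.36, 0.92, 0], [0.38, 0.96, 0], [0.38, 0.97, 0]], delta_rot=[[0, 0, 0], [0, 0, 0], [0, 0, 0], [0, 0, 0], [0, 0, 0], [0, 0, 0], [0, 0, 0], [0, 0, 0], [0, 0, 0], [0, 0, 0], [0, 0, 0]], fingers=[-0.8, -0.8, -0.8, -0.8, -0.8, -0.8, -0.8, -0.8, -0.8, -0.8, -0.8])

```text
time: 6.1
tool_pos: [562.5, -6.2, 336.7]
eef_rot: [-0.0, 1.0, 0.028, -0.001]
force: [-0.3, -0.5, -1.1]
opening: 23.4
```

move_arm(translation=[[0.02, 0.06, 0], [0.04, 0.16, 0], [0.06, 0.27, 0], [0.08, 0.36, 0], [0.09, 0.42, 0], [0.1, 0.45, 0], [0.1, 0.46, 0], [0.1, 0.46, 0], [0.1, 0.46, 0], [0.1, 0.46, 0], [0.1, 0.46, 0]], delta_rot=[[0, 0, 0], [0, 0, 0], [0, 0, 0], [0, 0, 0], [0, 0, 0], [0, 0, 0], [0, 0, 0], [0, 0, 0], [0, 0, 0], [0, 0, 0], [0, 0, 0]], fingers=[-0.8, -0.8, -0.8, -0.8, -0.8, -0.8, -0.8, -0.8, -0.8, -0.8, -0.8])

```text
time: 7.2
tool_pos: [592.4, 128.9, 337.6]
eef_rot: [0.0, 1.0, 0.026, 0.0]
force: [-0.6, -0.4, -0.8]
opening: 23.6
```

Run:
```python
from g import *
s=bot.read_state();print(s["time"],s["tool_pos"].round(1),s["eef_rot"].round(4),s["opening"],s["force"].round(1))
t=eyes.grab_frame("top")[:,:,::-1];s=eyes.grab_frame("side")[:,:,::-1]
f=lambda im,x,y,w,h,k:cv2.resize(im[y:y+h,x:x+w],None,fx=k,fy=k,interpolation=cv2.INTER_CUBIC)
cv2.imwrite("pics/side3.png",s);cv2.imwrite("pics/c3.png",np.hstack([f(t,140,170,100,150,4),f(s,220,190,100,150,4)]))
```

```text
7.2 [592.4 128.9 337.6] [2.000e-04 9.997e-01 2.570e-02 1.000e-04] 23.581846144523006 [-0.6 -0.4 -0.8]
```

View pics/c3.png

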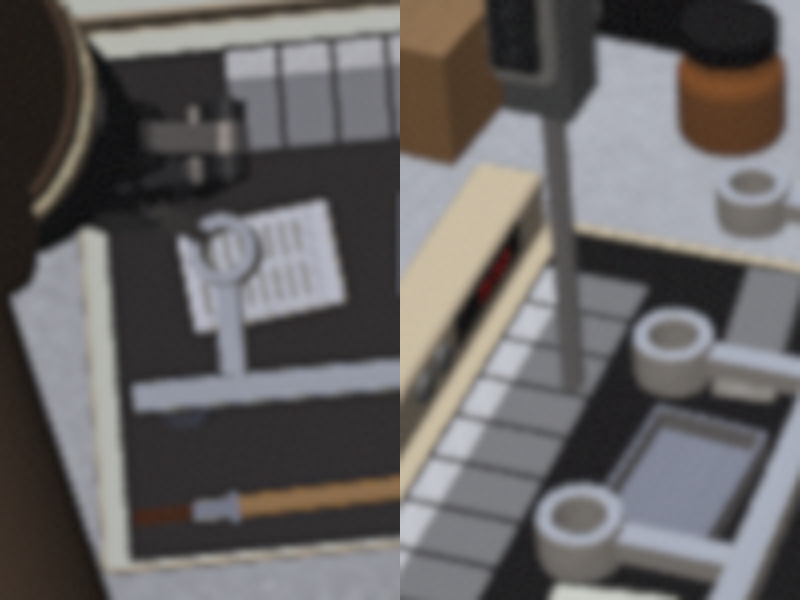

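Run:
```python
from g import *
P=np.array([[592.4,128.9,z] for z in(200,300,320)])
print(proj("side",P).round(1),proj("top",P).round(1))
s=cv2.imread("pics/side3.png").astype(float).mean(2)
for r in range(224,290,6):print(r,s[r,252:272].astype(int))
t=eyes.grab_frame("top");cv2.imwrite("pics/top4.png",cv2.resize(t[205:255,165:225,::-1],None,fx=12,fy=12,interpolation=cv2.INTER_CUBIC))
```

```text
[[261.8 286. ]
 [257.5 227.3]
 [256.5 214.4]] [[189.2 228.3]
 [175.1 221.2]
 [171.8 219.6]]
224 [177 175 165 141 105  86  83  81  88 119 156 174 178 179 179 178 176 178
 178 179]
230 [175 173 170 152 120  91  84  82  83  99 134 162 174 176 177 176 178 176
 174 175]
236 [166 146 124 118 118 100  88  84  82  89 121 158 173 173 173 173 174 173
 174 177]
242 [ 83  78  82 102 117 105  89  84  83  85 103 138 165 172 173 174 173 174
 175 174]
248 [ 78  90 115 147 158 141 107  88  83  80  77  77  87  94 106 113 123 134
 146 155]
254 [170 181 182 175 152 115  89  82  83  81  78  63  48  37  33  31  32  33
  33  31]
260 [164 150 159 181 192 182 147 108  88  83  82  84  99 115 123 121 119 117
 113 112]
266 [173 167 160 155 151 147 128 103  85  84  82  82  90 108 118 121 122 124
 124 124]
272 [199 196 183 161 138 127 118 103  89  83  83  80  85 103 119 123 126 125
 127 125]
278 [148 131 123 123 122 121 116 106  92  85  84  82  79  83  93  97 100 104
 103 102]
284 [120 122 125 123 124 124 123 118 103  89  84  83  81  88 105 117 115  94
  65  43]
```

View pics/top4.png

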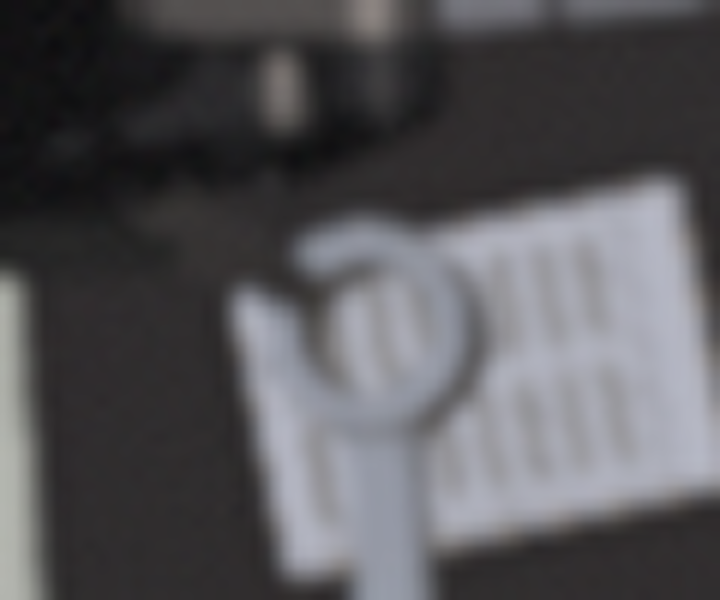

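Tip in the side picture is at (262.7,287) and the stem shows no tilt. Both views agree on a correction of about +0.75 mm in x and +1.0 mm in y. Lower to just above the mouth and recheck.

move_arm(translation=[[0.0025, 0.0035, -0.02], [0.0025, 0.0035, -0.06], [0.0025, 0.0035, -0.1], [0.0025, 0.0035, -0.135], [0.0025, 0.0035, -0.15], [0.0025, 0.0035, -0.15], [0.0025, 0.0035, -0.15], [0.0025, 0.0035, -0.15]], delta_rot=[[0, 0, 0], [0, 0, 0], [0, 0, 0], [0, 0, 0], [0, 0, 0], [0, 0, 0], [0, 0, 0], [0, 0, 0]], fingers=[-0.8, -0.8, -0.8, -0.8, -0.8, -0.8, -0.8, -0.8])

```text
time: 8.15
tool_pos: [593.4, 130.9, 293.1]
eef_rot: [-0.0, 1.0, 0.026, 0.0]
force: [1.0, 0.9, -1.2]
opening: 23.7
```

Run:
```python
from g import *
s=bot.read_state();print(s["time"],s["tool_pos"].round(1),s["eef_rot"].round(4),s["opening"],s["force"].round(1))
p=s["tool_pos"];print(proj("side",[[p[0],p[1],p[2]-137.9]]).round(1),proj("top",[[p[0],p[1],p[2]-137.9]]).round(1))
t=eyes.grab_frame("top")[:,:,::-1];s=eyes.grab_frame("side")[:,:,::-1]
f=lambda im,x,y,w,h,k:cv2.resize(im[y:y+h,x:x+w],None,fx=k,fy=k,interpolation=cv2.INTER_CUBIC)
cv2.imwrite("pics/c5.png",np.hstack([f(t,175,205,50,65,8),f(s,240,285,50,65,8)]))
g=s.astype(float).mean(2)
for r in range(285,325,3):print(r,g[r,252:275].astype(int))
```

```text
8.15 [593.4 130.9 293.1] [-1.000e-04  9.997e-01  2.620e-02  5.000e-04] 23.671182009870314 [ 1.   0.9 -1.2]
[[262.4 310.3]] [[193.4 230.4]]
285 [107 112 114 116 118 119 112  97  86  84  82  82  95 114 122 119 106  78
  50  36  32  32  33]
288 [122 121 120 117 114 109 102  93  87  85  83  81  80  88  89  79  57  38
  32  32  32  34  31]
291 [126 127 126 127 127 126 119 106  91  85  84  80  76  69  55  40  34  31
  35  35  36  31  32]
294 [126 127 126 127 127 125 122 114  96  86  84  81  73  58  41  33  33  33
  34  31  32  30  33]
297 [ 99  98  98 100 104 108 110 105  94  87  83  82  75  61  45  35  32  33
  34  33  32  31  33]
300 [126 125 125 124 123 121 118 108  95  86  85  82  76  64  49  35  32  32
  32  32  31  33  36]
303 [126 126 126 126 127 122 109  87  72  78  83  83  79  66  50  37  36  34
  31  34  31  34  42]
306 [124 125 126 124 114  91  63  46  58  74  84  82  78  70  54  39  34  34
  33  35  41  60  85]
309 [97 95 89 78 63 44 35 37 54 74 83 84 83 76 66 54 41 38 42 60 84 98 90]
312 [122 110  83  59  61  82 103 122 137 153 159 159 158 161 163 163 160 158
 153 142 120  97  92]
315 [ 99  74  86 124 156 168 163 149 133 121 116 113 112 112 115 118 124 136
 152 168 176 173 163]
318 [ 58  85 133 163 169 152 119  97  96 100 102 105 106 108 110 109 109 108
 112 137 165 176 170]
321 [ 46  79 126 161 174 167 145 124 112 107 107 107 108 109 109 111 119 131
 150 166 171 163 148]
324 [ 36  54  82 107 130 147 160 166 170 168 166 165 164 164 164 167 170 165
 154 140 124 121 138]
```

View pics/c5.png

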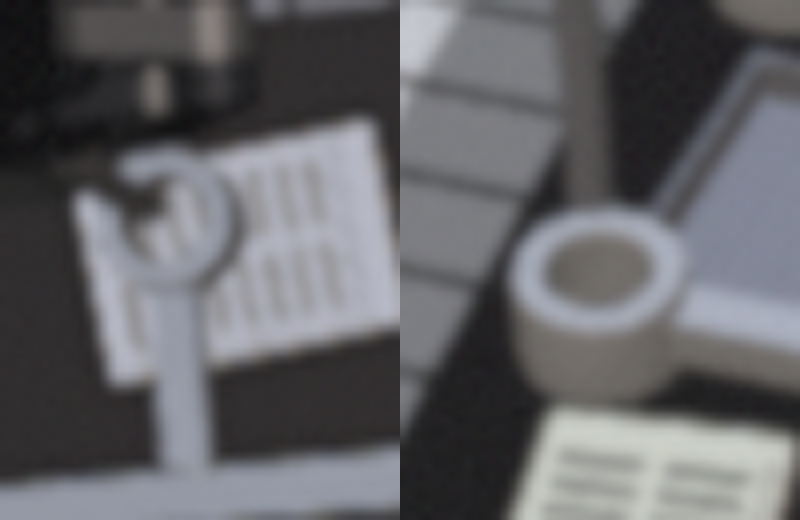

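Predicted at mouth height, the tip lies within about 0.5 mm of the collar centre in both views (side 264.0 vs 264.4, top (195.5,231.5) vs (195.7,231.5)). Lower through the bore, stopping a bit high.

move_arm(translation=[[0, 0, -0.015], [0, 0, -0.04], [0, 0, -0.07], [0, 0, -0.1], [0, 0, -0.13], [0, 0, -0.16], [0, 0, -0.19], [0, 0, -0.22], [0, 0, -0.245], [0, 0, -0.26], [0, 0, -0.27], [0, 0, -0.27], [0, 0, -0.27]], delta_rot=[[0, 0, 0], [0, 0, 0], [0, 0, 0], [0, 0, 0], [0, 0, 0], [0, 0, 0], [0, 0, 0], [0, 0, 0], [0, 0, 0], [0, 0, 0], [0, 0, 0], [0, 0, 0], [0, 0, 0]], fingers=[-0.8, -0.8, -0.8, -0.8, -0.8, -0.8, -0.8, -0.8, -0.8, -0.8, -0.8, -0.8, -0.8])

```text
time: 9.55
tool_pos: [593.3, 130.8, 211.8]
eef_rot: [-0.0, 1.0, 0.026, 0.0]
force: [-0.4, 0.5, -1.8]
opening: 23.6
```

```bash
cat > look.py <<'E'
from g import *
import sys
s=bot.read_state();print(s["time"],s["tool_pos"].round(1),s["eef_rot"].round(4),s["opening"],s["force"].round(1),s["torque"].round(2))
p=s["tool_pos"];print([proj("side",[[p[0],p[1],z] for z in (p[2]-137.9,140,150,63)]).round(1)])
t=eyes.grab_frame("top")[:,:,::-1];s=eyes.grab_frame("side")[:,:,::-1]
f=lambda im,x,y,w,h,k:cv2.resize(im[y:y+h,x:x+w],None,fx=k,fy=k,interpolation=cv2.INTER_CUBIC)
cv2.imwrite(sys.argv[1],np.hstack([f(t,175,205,50,75,8),f(s,240,300,50,75,8)]))
g=s.astype(float).mean(2)
for r in [*range(306,324,3)]:print(r,g[r,252:280].astype(int))
E
python3 look.py pics/c6.png
```

```text
9.55 [593.3 130.8 211.8] [-0.000e+00  9.997e-01  2.620e-02  2.000e-04] 23.550216507361775 [-0.4  0.5 -1.8] [-0.05 -0.04 -0.  ]
[array([[265.5, 349.5],
       [263. , 318. ],
       [262.6, 312.9],
       [265.8, 354.4]])]
306 [126 127 128 126 117  94  63  47  56  75  84  85  79  73  56  41  35  32
  34  36  42  62  86 100  93  84  93 114]
309 [ 97  96  91  82  63  43  37  38  52  70  81  84  83  75  64  53  43  39
  44  63  86  99  93  83  90 110 130 138]
312 [125 111  85  61  60  82 105 120 122 110  94  86  84  91 117 149 161 160
 156 144 123 100  93 110 128 138 139 140]
315 [ 98  74  86 127 157 171 167 151 129 106  89  85  85  83  89 106 123 137
 155 171 179 177 166 152 142 140 141 140]
318 [ 59  88 135 167 173 156 122  99  96  93  87  87  84  82  83  94 104 109
 114 138 169 179 172 157 143 140 140 140]
321 [ 45  82 129 163 177 169 148 126 114 103  93  90  89  87  88  99 115 133
 152 169 175 167 151 147 162 170 170 166]
```

View pics/c6.png

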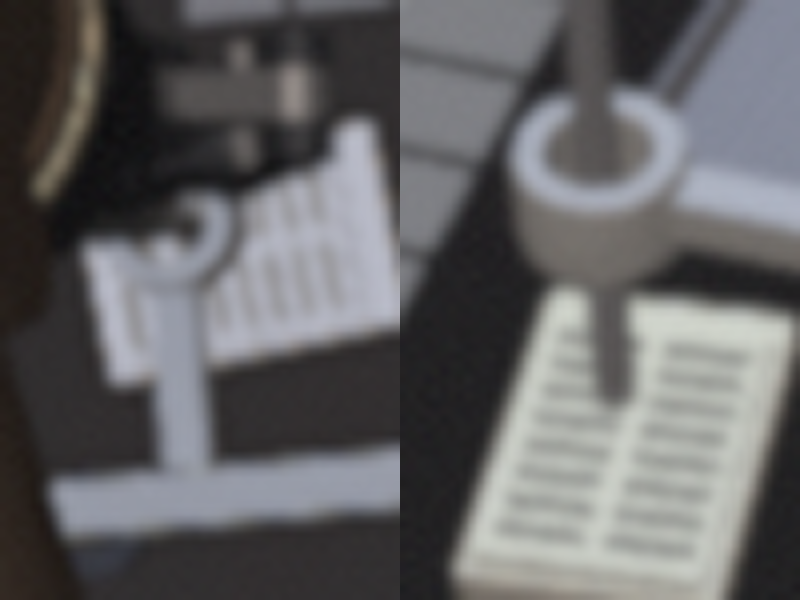

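move_arm(translation=[[0, 0, -0.007], [0, 0, -0.015], [0, 0, -0.022], [0, 0, -0.022], [0, 0, -0.022], [0, 0, -0.022], [0, 0, -0.022]], delta_rot=[[0, 0, 0], [0, 0, 0], [0, 0, 0], [0, 0, 0], [0, 0, 0], [0, 0, 0], [0, 0, 0]], fingers=[-0.8, -0.8, -0.8, -0.8, -0.8, -0.8, -0.8])

```text
time: 10.35
tool_pos: [593.2, 130.8, 205.0]
eef_rot: [-0.0, 1.0, 0.026, 0.0]
force: [0.8, -0.3, -1.3]
opening: 23.4
```

```bash
python3 look.py pics/c7.png | head -5
```

```text
10.35 [593.2 130.8 205. ] [-0.000e+00  9.997e-01  2.620e-02  1.000e-04] 23.43589564798528 [ 0.8 -0.3 -1.3] [-0.02  0.01  0.03]
[array([[265.8, 352.5],
       [263.1, 317.9],
       [262.7, 312.9],
       [265.9, 354.4]])]
```

View pics/c7.png

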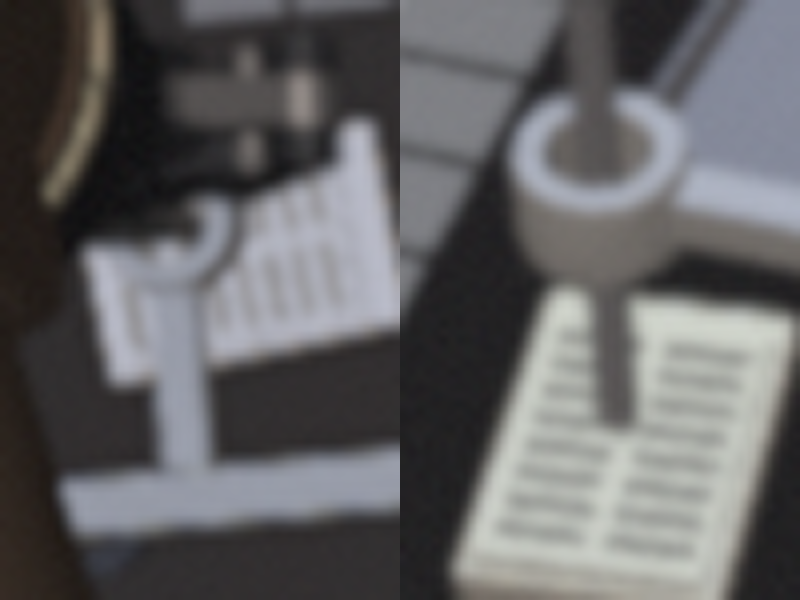

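```bash
python3 -c "
from rig import bot
print(bot.sign_off())"
```

```text
the job is handed in; nothing more can be done
None
```

I lifted the middle-sized probe out of its stand and lowered it through the left collar, the one over the cassette. I handed the job in at about 10.4 s with the gripper still holding the handle. `bot.sign_off()` gave no verdict.

**Centring:** in the side picture the tip was within about 0.2 px of the bore's axis, roughly 0.3 mm. In the top picture, taken just above the mouth, it was within about 0.5 mm.

**Upright and contact:** the stem showed no visible tilt. I saw no sign of contact with the rack or the cassette, and the tool force stayed within about 2 N after the lift.

**Tip height:** the two estimates differ slightly. The arm's height puts the tip about 4 mm above the lid. The side picture suggests up to about 6 to 8 mm. Both are inside the 1 to 10 mm window.

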